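Check the shelf board with the moisture meter

ROBOT

A 6-joint arm with a two-finger parallel gripper is mounted at the origin on the work surface. World frame = base frame: x ahead of the robot, y to its left, z up, the work surface at z = 0. Lengths are in mm, angles in degrees, forces in N, time in s.
With the tool pointing down it reaches from about 300 to 850 mm from the base axis. Payload 4.2 kg.
Tool frame: the origin (TCP) lies midway between the tips of the shut fingers; the grasp point (between the pads) lies 19 mm behind it (env.grasp_offset is the distance from the TCP to the grasp point, in mm); z points along the fingers, y is the line along which they close (so a half turn about z gives the same grasp; the last joint's range is limited). The gripper opens to 91 mm and grips with 3 to 60 N. Pads are 32 mm wide; open, the fingers measure 118 mm over their backs; the gripper's body (76 mm by 178 mm) begins 60 mm behind the grasp point.
Start: joints at [71.906, 18.312, 89.639, -0, 72.044, -1.146], TCP at [167.618, 550.043, 213.976] pointing down, gripper open.
Joint ranges: [-177.97, 177.97], [-48.28, 115.42], [12.27, 149.76], [-77.06, 257.06], [2.81, 150.46], [-146.56, 146.56]. Speed limits (degrees/s): [147.25, 147.25, 180, 180, 180, 180].

INTERFACE

Orientations are given as [roll, pitch, yaw] about the fixed x, y, z axes, in that order (R = Rz(yaw) Ry(pitch) Rx(roll)).
In Python, from workcell import env, optics gives the robot as it stands. The module is installed in compiled form; this text tells all that it offers.
- The arm moves only by the tool send_rows, never from a script. Its argument "targets" is a list that holds one entry, the list of rows, each a list of 7 numbers: the turn, a rotation vector about the world's x, y, z scaled (see below), then the shift along the world's x, y, z scaled (see below), then the closure, from -1 (fully open) to 1 (shut). In form: [[[rx, ry, rz, x, y, z, gripper], ...]]. A call has 1 to 12 rows; each row shifts and turns the commanded pose from where the row before left it; what a row does not reach is not made up. The controller multiplies each number of a shift by 0.2 m and each number of a turn by pi/2 rad. A row lasts 1/10 s, in which the tool goes at most 50 mm and 8.59 degrees, less where a joint would pass 70% of its speed; a pose out of reach is approached as far as the arm can. A call with a number of a shift or a turn outside -1 to 1 is refused whole. A call with a gripper value outside its range is refused whole. The fingers move at their own pace and stop on an object; "grip_force" is the grip in N (left out, the last holds). Time passes only in rows, so rows that do not move let the fingers close. It gives the time, the measured TCP pose, the force, the opening and the grip force at its end, in the units of the state.
- env.state(): the state, without advancing time (a new reading comes with each control period).
- optics.grab_frame(name): name is "scene" or "side" or "wrist"; returns (picture, depth): 384x512x3 uint8, red, green, blue; 384x512 float32, mm along the optical axis (not along the pixel's ray), 0 where there is no reading.
- optics.camera_info(name): a dict with "camera_matrix" (3x3 intrinsics, pixels), "k1" (the pictures are not rectified: a ray, as slopes to the right and down, at radius r is drawn at 1 + k1 r^2 times it, then the intrinsics apply), "R" (3x3) and "t" (3): a world point X has camera coordinates R X + t; the wrist camera has in their place "mount" (4x4, takes a point from camera to tool coordinates, whose origin is the TCP and whose axes are the flange's). Camera axes: x right, y down, z forward; pixel columns grow to the right and rows downward; lengths in mm; the calibration is good to about 2 mm. A picture is of the moment at which its call begins: read the wrist's pose just before it. camera_info takes no time and is no camera call.
- env.job_done(): hands the job in; it is judged then, once.
Trained networks look in the newest picture that a camera, given by its name, has taken for a name from the list of things; names that differ only in an ending like _2 or _b are one class to them, and where a whole thing is asked for, a point or a joint stands for the part that bears it (a point fixed in the world has none). Each returns a list of dicts, best first, with "conf" (0 to 1); they miss things now and then, are a little off and sometimes report something else, mostly with a low value. They report only what shows in the picture. A call takes as long as a camera call. They do not tell look-alikes from the thing itself.
- optics.silhouettes(camera, name): "mask" (384x512 bool, what is visible of it) and "at" ([column, row] in pixels, amid what is visible of it).
- optics.place_of(camera, name): "at" ([column, row] in pixels: a listed point, or the origin of a listed thing).
The state is a dict: "time_s": time; "qpos": joint angles; "qvel": joint speeds; "effort": joint torques, N m; "ee_pos": TCP position; "ee_rot": TCP orientation; "force": force on the tool from outside, world axes, zero at the start; "torque": the same for the moment, N m; "gripper_width": finger opening in mm; "gripper_force": force on a finger pad.
Only numpy, scipy, OpenCV 4.12 (cv2) and the standard library are available. Lean on these libraries where they do the work, as an engineer would, in place of code of your own. Each camera call takes 0.05 s, during which the arm holds its last target. There are 200 camera calls.

TASK

Before glue-up, check the wider of the two clamped boards: take the moisture meter, press its spring nose squarely and gently onto the board's paper dot until the nose is about half pushed in, and hold it still there for two seconds. Then lay the meter flat on its base, display up, lengthways in the middle of the rubber mat and let go. Do not touch the narrow board with the meter, do not shift the boards' tilt, and leave the glue gun and the loose lath where they lie.

Things in the scene. Friction and masses are not known exactly. Their poses are not given: they have to be found in the camera images.
- meter: moisture meter: grey body 120 (x -60..60) x 32 wide x 44 high, display on top, black collar 30 in diameter to x 85, then a stiff telescopic neck pulled out 0 to 20 (varies, not reported) and a steel domed nose, 18 in diameter: tip at x 105 to 125. Origin: centre of the body's underside; x along the nose, z up. 0.2 kg. A grip leaning back over its rear eases aiming
- meter_mouth (a point): centre of the collar's front end, on the nose axis: 85 ahead of the meter's origin and 22 above its underside; axes as the meter's
- meter_nose (a joint): how far the nose is pushed into the meter, in m: 0 out, 0.008 fully in. Spring: 0.8 N to start it, then 0.8 N more per mm (about 4 N half in)
- wide_easel: fixed plywood base 140 x 120 x 16 of the tilting stand that holds the wide board; origin: centre of its underside; the board's low edge is at -x (towards the robot), 60 from the origin
- wide_dot (a point): centre of the white paper dot, 28 in diameter, on the face of the wide board (pale wood, 165 up the slope x 130 wide); the dot is on the board's middle line, 90 up the slope from the hinge. z is the outward normal of the board's face, x points up the slope
- wide_panel (a joint): tilt of the wide board from level, in rad; a stiff hinge that stays where it is set
- narrow_easel: the second, equal stand with a narrow board 60 wide and the same dot; not to be touched with the meter. Origin as for wide_easel
- narrow_dot (a point): centre of the narrow board's dot, axes as for wide_dot
- narrow_panel (a joint): tilt of the narrow board from level, in rad
- mat: black rubber mat fixed to the table, 260 (x) x 130 (y) x 4 thick; origin: centre of its underside
- glue_gun: white glue gun lying on its side, about 140 long and 38 high, handle to -y; origin under the barrel's middle; leave alone
- lath: loose wooden lath 170 x 22 x 10, along x; origin: centre of its underside; leave alone
Mind the look-alikes: they are no part of the job. Leave any blue or red look-alike of the wide_easel alone.

How it is judged (in metres and radians):
On the way:
1. nose on the wide board's dot: collar mouth within 12 mm of the dot's normal line in x and y, square within 0.2 rad, nose 1.5 to 7 mm in, meter still, for 1.5 s (x of meter_mouth in the frame of wide_dot between -0.012 and 0.012 m and y of meter_mouth in the frame of wide_dot between -0.012 and 0.012 m and angle between the x axis of meter and the z axis of wide_dot, either way round below 0.2 rad and value of joint meter_nose between 0.0015 and 0.007 m and contact force between meter and wide_easel above 0.5 N and linear speed of meter below 0.01 m/s and angular speed of meter below 0.15 rad/s), for 1.5 s.
At the end, for the whole second after the job is handed in: the meter lies at rest and released on the mat, flat on its base with the display up (within 0.08 rad), its origin within 30 mm of the mat's centre along each mat axis and its length within 0.25 rad of the mat's length (either way round); both boards' dots are within 6 mm of where they were (x of meter in the frame of mat between -0.03 and 0.03 m and y of meter in the frame of mat between -0.03 and 0.03 m and z of meter in the frame of mat below 0.008 m and angle between meter's own z axis and vertical below 0.08 rad and angle between the x axis of meter and the x axis of mat, either way round below 0.25 rad and linear speed of meter below 0.01 m/s and distance of each of wide_dot, narrow_dot from where it was at the start of the episode below 0.006 m); the robot touches nothing.
It fails at once if the meter touches the narrow board or its stand (over 1 N) (contact force between meter and narrow_easel above 1 N).
It fails at once if the meter is pressed on the wide board or its stand with over 20 N (contact force between meter and wide_easel above 20 N).
It fails at once if the glue gun or the loose lath is moved over 20 mm (distance of any of glue_gun, lath from where it was at the start of the episode above 0.02 m).
It also fails if it takes over 61 s, if anything falls off the work surface, if the arm or the gripper's body presses on something with over 40 N, if the wrist force passes 120 N, or if a joint passes its speed limit or range.

## Working session

There is one attempt and no reset: what is moved stays moved. The work goes in short steps, Python scripts to look and compute and a tool call to move; the robot and the scene stay as the last step left them, time stands still between calls to the robot, and variables do not carry over. Pictures are saved under pics/ and viewed, at most 10 in all, crops included, and the job is handed in when it is done.

Besides the shell and the picture viewer there is one more tool, called as name(argument=value, ...), one argument or row to a line, values as JSON. send_rows: Moves the arm, as the interface text tells. Its arguments: {"type":"object","properties":{"targets":{"type":"array"},"grip_force":{"type":"number"}},"required":["targets"]}

```bash
mkdir -p pics; cat > h.py <<'E'
import numpy as np, cv2
from workcell import env, optics
from scipy.spatial.transform import Rotation as Ro
def cam(name, st=None):
    i=optics.camera_info(name); K=np.array(i["camera_matrix"])
    if "mount" in i:
        st=st or env.state(); T=np.eye(4); T[:3,:3]=Ro.from_euler('xyz',st["ee_rot"],degrees=True).as_matrix(); T[:3,3]=st["ee_pos"]
        M=T@np.array(i["mount"]); R=M[:3,:3].T; t=-R@M[:3,3]
    else: R=np.array(i["R"]); t=np.array(i["t"])
    return K,i["k1"],R,t
def cloud(c,uv,d):
    K,k1,R,t=c; uv=np.asarray(uv,float).reshape(-1,1,2)
    s=cv2.undistortPoints(uv,K,np.array([k1,0,0,0,0.]))[:,0]
    d=np.asarray(d,float).reshape(-1,1)
    return (np.hstack([s,np.ones((len(s),1))])*d-t)@R
def maskcloud(c,mask,dep):
    v,u=np.nonzero(mask&(dep>0)); return cloud(c,np.c_[u,v],dep[v,u])
def proj(c,P):
    K,k1,R,t=c; return cv2.projectPoints(np.asarray(P,float).reshape(-1,3),cv2.Rodrigues(R)[0],t,K,np.array([k1,0,0,0,0.]))[0][:,0]
E
python3 - <<'E'
from h import *
print(env.state())
for n in ("scene","side"):
    c=cam(n); im,d=optics.grab_frame(n); cv2.imwrite(f"pics/{n}0.png",im[...,::-1]); np.save(f"{n}0.npy",d)
    print(n,"campos",(-c[2].T@c[3]).round())
    for o in ("meter","wide_easel","narrow_easel","mat","glue_gun","lath"):
        for r in optics.silhouettes(n,o):
            P=maskcloud(c,r["mask"],d)
            if len(P): print(o,round(r["conf"],2),np.round(r["at"]),len(P),np.median(P,0).round(),np.percentile(P,2,axis=0).round(),np.percentile(P,98,axis=0).round())
    for o in ("wide_dot","narrow_dot","meter_mouth"):
        for r in optics.place_of(n,o):
            u,v=np.round(r["at"]).astype(int); print(o,round(r["conf"],2),u,v,cloud(c,[[u,v]],[d[v,u]]).round(1))
E
```

```text
{'time_s': 0.0, 'qpos': array([ 7.19069702e+01,  1.83501828e+01,  8.97082386e+01, -1.70397013e-03,
        7.20440128e+01, -1.14600343e+00]), 'qvel': array([ 0.00374042,  0.19285798, -0.08312982,  0.05409505, -0.02277732,
        0.04172046]), 'effort': array([-2.55232160e-03, -4.12466097e+01, -2.31967467e+01,  7.25103356e-02,
        4.58805438e-02, -1.43132402e-04]), 'ee_pos': array([167.45135563, 549.52840752, 213.12249326]), 'ee_rot': array([-1.79897554e+02, -4.28993951e-04,  1.63053500e+02]), 'force': array([-0.31709245, -0.4197768 , -0.41620214]), 'torque': array([ 0.0099502 , -0.01434996, -0.01112296]), 'gripper_force': 0.0, 'gripper_width': 91.31883271494587}
scene campos [1180.  171. 1213.]
meter 0.7 [176. 191.] 3286 [ 524. -328.    4.] [ 388. -406.   -2.] [ 637. -247.    9.]
meter 0.62 [401. 246.] 842 [497. 314.  41.] [419. 282.   8.] [577. 346.  50.]
wide_easel 0.91 [388. 169.] 2241 [274. 244.  46.] [183. 177.  32.] [348. 309.  93.]
wide_easel 0.78 [228. 110.] 1774 [ 225. -298.   46.] [ 133. -368.    1.] [ 302. -232.   94.]
wide_easel 0.73 [140. 108.] 2047 [ 309. -551.   4
[... 1432 characters left out ...]
72.] [560.  44.  -1.] [690. 244. 149.]
narrow_easel 0.57 [236. 224.] 277 [ 384. -162.    9.] [ 334. -222.   -1.] [439. -95.  12.]
mat 0.78 [284. 257.] 2629 [ 509. -338.    4.] [ 387. -411.   -0.] [ 636. -257.    7.]
glue_gun 0.89 [241. 187.] 515 [398.  33.  24.] [334. -29.   5.] [487.  74.  38.]
lath 0.83 [235. 226.] 253 [ 384. -165.    9.] [ 334. -223.    1.] [441. -95.  13.]
wide_dot 0.92 181 240 [[ 220.3 -293.1   43. ]]
wide_dot 0.9 208 306 [[ 309.1 -561.4   45.4]]
wide_dot 0.87 205 162 [[264.2 205.5  47.2]]
wide_dot 0.68 305 180 [[634.7  94.9  16.8]]
wide_dot 0.62 310 189 [[ 615.  -116.8   98.3]]
narrow_dot 0.91 303 158 [[624.7 106.7 100.7]]
meter_mouth 0.61 280 155 [[568.4 355.5  -1.3]]
```

```bash
python3 - <<'E'
import cv2
cv2.imwrite("pics/scene0b.png",cv2.resize(cv2.imread("pics/scene0.png"),(800,600),interpolation=cv2.INTER_CUBIC))
E
```

```text
(no output)
```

View pics/scene0b.png

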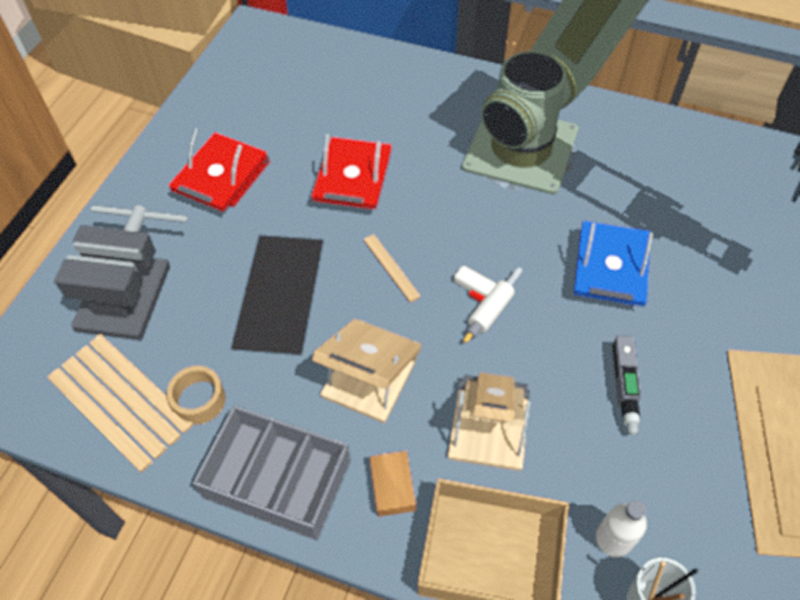

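The scene view shows the wide pale board at about (370,350), the narrow one at (495,395), the meter at (627,380) pointing towards the camera, the mat at (278,293), and red and blue decoy stands. Next I'll fit the board plane and get the meter heading from the saved depth.

```bash
python3 - <<'E'
from h import *
rng=np.random.default_rng(0)
def ransac(P,tol=3):
    best=None
    for _ in range(400):
        a,b,c=P[rng.choice(len(P),3,replace=False)]; n=np.cross(b-a,c-a); l=np.linalg.norm(n)
        if l<50: continue
        n/=l
        if abs(n[2])>0.985: continue
        s=abs((P-a)@n)<tol
        if best is None or s.sum()>best.sum(): best=s
    Q=P[best]; m=Q.mean(0); n=np.linalg.svd(Q-m)[2][2]; n*=np.sign(n[2]); return Q,m,n
for n in ("scene","side"):
    c=cam(n); im,d=optics.grab_frame(n)
    for o,y0 in (("wide_easel",-105),("narrow_easel",117)):
        for r in optics.silhouettes(n,o):
            P=maskcloud(c,r["mask"],d)
            P=P[(P[:,2]>25)&(P[:,2]<200)&(abs(P[:,0]-620)<110)&(abs(P[:,1]-y0)<100)]
            if len(P)<150: continue
            Q,m,nn=ransac(P); print(n,o,len(P),len(Q),m.round(1),nn.round(3),"tilt",np.degrees(np.arccos(nn[2])).round(1),"az",np.degrees(np.arctan2(-nn[1],-nn[0])).round(1),Q.min(0).round(),Q.max(0).round()); break
    for r in optics.silhouettes(n,"meter"):
        P=maskcloud(c,r["mask"],d); P=P[(P[:,2]>36)&(P[:,1]>250)]
        if len(P)>60:
            print(n,"meter top",len(P),cv2.minAreaRect(P[:,:2].astype(np.float32)),np.median(P[:,2]), np.percentile(P[:,2],95))
    if n=="scene":
        for r in optics.silhouettes(n,"mat"):
            P=maskcloud(c,r["mask"],d); P=P[(abs(P[:,2])<12)]
            if len(P)>1500: print("mat",cv2.minAreaRect(P[:,:2].astype(np.float32)))
E
```

```text
scene wide_easel 1837 1365 [ 613.6 -104.    93.4] [-0.6    0.046  0.799] tilt 37.0 az -4.4 [ 541. -172.   38.] [682. -37. 145.]
scene narrow_easel 1284 525 [625.7 113.  102.6] [-0.685 -0.116  0.719] tilt 44.0 az 9.6 [562.  64.  38.] [686. 167. 157.]
scene meter top 544 ((490.48089599609375, 316.48675537109375), (158.96949768066406, 33.257965087890625), 18.42616844177246) 44.11563883709924 49.59722655476275
mat ((508.3727722167969, -331.4500732421875), (272.2119140625, 132.8369903564453), 14.87868595123291)
side wide_easel 1269 924 [ 605.9 -112.4   89.6] [-0.601  0.043  0.798] tilt 37.0 az -4.1 [ 538. -177.   38.] [674. -38. 143.]
side narrow_easel 801 351 [616.4 107.8  94.6] [-0.694 -0.119  0.71 ] tilt 44.7 az 9.7 [556.  72.  37.] [677. 146. 156.]
side meter top 136 ((480.5270690917969, 310.3502502441406), (145.03822326660156, 42.32219696044922), 15.887359619140625) 41.81572106675016 46.50042384673574
```

```bash
cat >> h.py <<'E'
def Rtool(psi,a):
    p,a=np.radians([psi,a]); y=np.array([np.sin(p),-np.cos(p),0]); z=np.array([np.sin(a)*np.cos(p),np.sin(a)*np.sin(p),-np.cos(a)])
    return np.c_[np.cross(y,z),y,z]
def cur():
    s=env.state(); return np.array(s["ee_pos"]),Ro.from_euler('xyz',s["ee_rot"],degrees=True).as_matrix()
def plan(p1,R1,p0=None,R0=None,vmax=40,wmax=8):
    if p0 is None: p0,R0=cur()
    dp=p1-p0; w=Ro.from_matrix(R1@R0.T).as_rotvec(degrees=True)
    N=int(np.ceil(max(np.linalg.norm(dp)/vmax,np.linalg.norm(w)/wmax,1)))
    print("rows",N,"each",np.r_[w/90,dp/200].round(4)/1 if N==1 else np.r_[w/90/N,dp/200/N].round(4),"total",w.round(2),dp.round(1))
E
python3 - <<'E'
from h import *
print(np.array(optics.camera_info("wrist")["mount"]).round(2).tolist(), env.grasp_offset)
R=Rtool(18,38); g=np.array([486-15*.95,313-15*.31,32.]); p=g+R[:,2]*(19-150)
print(p, Ro.from_matrix(R).as_euler('xyz',degrees=True)); plan(p,R)
E
```

```text
[[0.0, -0.97, -0.24, 66.84], [1.0, 0.0, -0.0, -1.18], [0.0, -0.24, 0.97, -170.76], [0.0, 0.0, 0.0, 1.0]] 18.8
[395.04571961 283.42726852 135.22940872] [180. -38.  18.]
rows 19 each [ 0.0292  0.0003 -0.0809  0.0599 -0.0702 -0.0207] total [  49.91    0.46 -138.28] [ 227.4 -266.6  -78.7]
```

send_rows(
  targets=[
    [[0.0292, 0.0003, -0.0809, 0.06, -0.07, -0.02, -1], [0.0292, 0.0003, -0.0809, 0.06, -0.07, -0.02, -1], [0.0292, 0.0003, -0.0809, 0.06, -0.07, -0.02, -1], [0.0292, 0.0003, -0.0809, 0.06, -0.07, -0.02, -1], [0.0292, 0.0003, -0.0809, 0.06, -0.07, -0.02, -1], [0.0292, 0.0003, -0.0809, 0.06, -0.07, -0.02, -1], [0.0292, 0.0003, -0.0809, 0.06, -0.07, -0.02, -1], [0.0292, 0.0003, -0.0809, 0.06, -0.07, -0.02, -1], [0.0292, 0.0003, -0.0809, 0.06, -0.07, -0.02, -1], [0.0292, 0.0003, -0.0809, 0.06, -0.07, -0.02, -1], [0.0292, 0.0003, -0.0809, 0.06, -0.07, -0.02, -1], [0.0292, 0.0003, -0.0809, 0.06, -0.07, -0.02, -1]],
  ],
)

```text
time_s: 2.65
ee_pos: [312.0, 381.2, 166.1]
ee_rot: [165.8, -25.1, 76.5]
force: [0.4, -0.3, 0.1]
gripper_width: 90.7
gripper_force: 0.0
```

send_rows(
  targets=[
    [[0.0292, 0.0003, -0.0809, 0.06, -0.07, -0.02, -1], [0.0292, 0.0003, -0.0809, 0.06, -0.07, -0.02, -1], [0.0292, 0.0003, -0.0809, 0.06, -0.07, -0.02, -1], [0.0292, 0.0003, -0.0809, 0.06, -0.07, -0.02, -1], [0.0292, 0.0003, -0.0809, 0.06, -0.07, -0.02, -1], [0.0292, 0.0003, -0.0809, 0.06, -0.07, -0.02, -1], [0.0292, 0.0003, -0.0809, 0.06, -0.07, -0.02, -1], [0, 0, 0, 0, 0, 0, -1], [0, 0, 0, 0, 0, 0, -1]],
  ],
)

```text
time_s: 3.55
ee_pos: [394.1, 287.1, 155.4]
ee_rot: [178.3, -35.8, 25.4]
force: [-0.3, -0.3, -0.8]
gripper_width: 91.2
gripper_force: 0.0
```

```bash
python3 - <<'E'
from h import *
st=env.state(); print(st["ee_pos"],st["ee_rot"],st["qpos"].round(1),st["time_s"])
c=cam("wrist",st); im,d=optics.grab_frame("wrist"); np.save("w1.npy",d); print("campos",(-c[2].T@c[3]).round())
ov=im[...,::-1].copy()
for r in optics.silhouettes("wrist","meter"):
    P=maskcloud(c,r["mask"],d); print(r["conf"],np.round(r["at"]),len(P)); 
    if len(P)<500: continue
    T=P[(P[:,2]>38)]; print("z top",np.percentile(T[:,2],[5,50,95]).round(1),cv2.minAreaRect(T[:,:2].astype(np.float32)))
    A=P[P[:,2]>8]; print("all",cv2.minAreaRect(A[:,:2].astype(np.float32)))
    cn,_=cv2.findContours(r["mask"].astype(np.uint8),0,2); cv2.drawContours(ov,cn,-1,(255,0,255),1)
for o in("meter_mouth","meter"):
    for r in optics.place_of("wrist",o): print(o,r); cv2.circle(ov,tuple(int(x) for x in r["at"]),3,(0,0,255),-1)
cv2.imwrite("pics/w1.png",ov)
E
```

```text
[394.07309403 287.10895664 155.40520743] [178.30762528 -35.80089018  25.39912584] [ 42.7   1.3 132.  -43.5  17.1 146.5] 3.55
campos [349. 271. 333.]
meter_mouth {'at': [269.0, 132.1], 'conf': 0.83}
meter {'at': [261.3, 199.2], 'conf': 0.89}
```

View pics/w1.png

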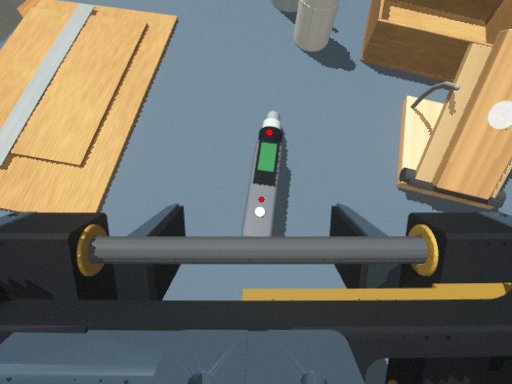

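The wrist view shows the meter at (262,185), mouth at (269,132). The arm was stopped by the joint 6 limit, so I'll use less lean. I'll take the meter's pose from this depth image.

```bash
python3 - <<'E'
from h import *
c=cam("wrist"); d=np.load("w1.npy"); v,u=np.mgrid[100:236,230:300]; u=u.ravel();v=v.ravel()
P=cloud(c,np.c_[u,v],d[v,u]); ok=d[v,u]>0; P=P[ok]
print("table z",np.percentile(P[:,2],[5,30,50,95]).round(1))
T=P[(P[:,2]>39.5)&(P[:,2]<52)]; print(len(T),np.percentile(T[:,2],[5,50,95]).round(1)); r=cv2.minAreaRect(T[:,:2].astype(np.float32)); print(r,cv2.boxPoints(r).round(1).tolist())
A=P[P[:,2]>12]; m=T[:,:2].mean(0); ax=np.linalg.svd(T[:,:2]-m)[2][0]; ax*=np.sign(ax[0]); print("heading",np.degrees(np.arctan2(ax[1],ax[0])),"along range top",((T[:,:2]-m)@ax).min(),((T[:,:2]-m)@ax).max(),"all max",((A[:,:2]-m)@ax).max(),m)
# mouth and origin by place_of px
for px,z in (((269,132.1),22),((261.3,199.2),0)):
    a=cloud(c,[px],[1])[0]; b=cloud(c,[px],[500])[0]; print(px,a+(b-a)*(z-a[2])/(b[2]-a[2]))
E
```

```text
table z [-1.8 -0.9 -0.3 45.1]
2729 [41.5 43.6 45.9]
((468.3203430175781, 310.13134765625), (115.25154876708984, 31.876195907592773), 16.809598922729492) [[408.5, 308.70001220703125], [417.79998779296875, 278.20001220703125], [528.0999755859375, 311.5], [518.9000244140625, 342.1000061035156]]
heading 16.47593958524516 along range top -54.11227216517353 61.1507332128696 all max 116.55064189075811 [464.84012956 309.20721311]
(269, 132.1) [547.56717336 336.78233894  22.        ]
(261.3, 199.2) [468.1725938  310.95090197   0.        ]
```

```bash
python3 - <<'E'
from h import *
R=Rtool(17,28); g=np.array([452.2,306.1,31.]); p=g+R[:,2]*18.8
print(p.round(1), Ro.from_matrix(R).as_euler('xyz',degrees=True)); plan(p+[0,0,70],R,wmax=5)
E
```

```text
[460.6 308.7  14.4] [180. -28.  17.]
rows 3 each [-0.0054  0.0287 -0.028   0.1119  0.0355 -0.1176] total [-1.45  7.75 -7.56] [ 67.2  21.3 -70.6]
```

send_rows(
  targets=[
    [[-0.0032, 0.0172, -0.0168, 0.067, 0.021, -0.07, -1], [-0.0032, 0.0172, -0.0168, 0.067, 0.021, -0.07, -1], [-0.0032, 0.0172, -0.0168, 0.067, 0.021, -0.07, -1], [-0.0032, 0.0172, -0.0168, 0.067, 0.021, -0.07, -1], [-0.0032, 0.0172, -0.0168, 0.067, 0.021, -0.07, -1], [0, 0, 0, 0, 0, 0, -1], [0, 0, 0, 0, 0, 0, -1], [0, 0, 0, 0, 0, 0, -1]],
  ],
)

```text
time_s: 4.55
ee_pos: [460.0, 307.7, 85.4]
ee_rot: [180.0, -28.0, 17.0]
force: [0.2, 0.2, -0.0]
gripper_width: 91.3
gripper_force: 0.0
```

```bash
python3 - <<'E'
from h import *
print(env.state()["qpos"].round(1))
R=Rtool(17,28); g=np.array([452.2,306.1,31.]); p=g+R[:,2]*18.8
plan(p+[0,0,70],R,wmax=5);plan(p,R,wmax=5)
E
```

```text
[ 38.6  14.7 124.3 -34.8  17.7 142.8]
rows 1 each [ 0.0001  0.0003  0.0003  0.0034  0.0048 -0.0048] total [0.01 0.03 0.03] [ 0.7  1.  -1. ]
rows 2 each [ 1.000e-04  2.000e-04  1.000e-04  1.700e-03  2.400e-03 -1.774e-01] total [0.01 0.03 0.03] [  0.7   1.  -71. ]
```

```bash
python3 - <<'E'
from h import *
R=Rtool(17,22); g=np.array([452.2,306.1,31.]); p=g+R[:,2]*18.8
print(p.round(1)); plan(p,R,vmax=20,wmax=5)
E
```

```text
[458.9 308.2  13.6]
rows 4 each [-0.0048  0.016   0.0001 -0.0013  0.0006 -0.0897] total [-1.74  5.77  0.03] [ -1.    0.4 -71.8]
```

send_rows(
  targets=[
    [[-0.0048, 0.016, 0, -0.0013, 0.0006, -0.09, -1], [-0.0048, 0.016, 0, -0.0013, 0.0006, -0.09, -1], [-0.0048, 0.016, 0, -0.0013, 0.0006, -0.09, -1], [-0.0048, 0.016, 0, -0.0013, 0.0006, -0.088, -1], [0, 0, 0, 0, 0, 0, -1], [0, 0, 0, 0, 0, 0, -1]],
  ],
)

```text
time_s: 5.15
ee_pos: [459.5, 308.4, 14.2]
ee_rot: [-180.0, -22.1, 16.9]
force: [0.1, 0.8, 1.3]
gripper_width: 91.5
gripper_force: 0.0
```

```bash
python3 - <<'E'
from h import *
print(env.state()["qpos"].round(1))
E
```

```text
[ 37.2  22.4 124.2 -31.   14.6 139. ]
```

Good pose. Close the grip.

send_rows(
  targets=[
    [[0, 0, 0, 0, 0, 0, 1], [0, 0, 0, 0, 0, 0, 1], [0, 0, 0, 0, 0, 0, 1], [0, 0, 0, 0, 0, 0, 1], [0, 0, 0, 0, 0, 0, 1], [0, 0, 0, 0, 0, 0, 1], [0, 0, 0, 0, 0, 0, 1], [0, 0, 0, 0, 0, 0, 1]],
  ],
  grip_force=45,
)

```text
time_s: 5.95
ee_pos: [459.8, 308.4, 13.5]
ee_rot: [-180.0, -22.0, 16.9]
force: [-0.9, -1.3, 1.1]
gripper_width: 31.7
gripper_force: 45.0
```

```bash
cat >> h.py <<'E'
A=22.
def press(dot,psi,t,s):  # TCP pose with collar mouth s mm off the dot
    R=Rtool(psi,t-(90-A)); ca,sa=np.cos(np.radians(A)),np.sin(np.radians(A))
    xm=ca*R[:,0]+sa*R[:,2]; zm=sa*R[:,0]-ca*R[:,2]
    mouth=dot-s*xm
    return mouth-MG[0]*xm-MG[1]*zm+18.8*R[:,2],R
MG=[100.,-9.]
E
python3 - <<'E'
from h import *
dot=np.array([614,-112,97.]); p,R=press(dot,-4.3,37,110); print(p.round(1),Ro.from_matrix(R).as_euler('xyz',degrees=True))
plan(p,R)
p0,R0=cur(); plan(p,R,p0+[-20,-100,260],R0)
E
```

```text
[ 485.5 -102.3  254. ] [180.   31.   -4.3]
rows 12 each [-0.0054  0.049  -0.0182  0.0107 -0.1712  0.1002] total [ -5.87  52.96 -19.66] [  25.6 -410.8  240.5]
rows 8 each [-0.0082  0.0736 -0.0273  0.0285 -0.1942 -0.0122] total [ -5.87  52.96 -19.66] [  45.6 -310.8  -19.5]
```

send_rows(
  targets=[
    [[0, 0, 0, 0, 0, 0.1, 1], [0, 0, 0, 0, 0, 0.2, 1], [0, 0, 0, 0, -0.1, 0.2, 1], [0, 0, 0, -0.05, -0.1, 0.2, 1], [0, 0, 0, -0.05, -0.1, 0.2, 1], [0, 0, 0, 0, -0.1, 0.2, 1], [0, 0, 0, 0, -0.1, 0.2, 1], [0, 0, 0, 0, 0, 0, 1]],
  ],
)

```text
time_s: 6.75
ee_pos: [442.0, 207.8, 279.7]
ee_rot: [-179.9, -22.6, 16.8]
force: [0.0, 1.4, -2.3]
gripper_width: 31.6
gripper_force: 45.0
```

send_rows(
  targets=[
    [[-0.0065, 0.0589, -0.0218, 0.023, -0.155, -0.01, 1], [-0.0065, 0.0589, -0.0218, 0.023, -0.155, -0.01, 1], [-0.0065, 0.0589, -0.0218, 0.023, -0.155, -0.01, 1], [-0.0065, 0.0589, -0.0218, 0.023, -0.155, -0.01, 1], [-0.0065, 0.0589, -0.0218, 0.023, -0.155, -0.01, 1], [-0.0065, 0.0589, -0.0218, 0.023, -0.155, -0.01, 1], [-0.0065, 0.0589, -0.0218, 0.023, -0.155, -0.01, 1], [-0.0065, 0.0589, -0.0218, 0.023, -0.155, -0.01, 1], [-0.0065, 0.0589, -0.0218, 0.023, -0.155, -0.01, 1], [-0.0065, 0.0589, -0.0218, 0.023, -0.155, -0.01, 1], [0, 0, 0, 0, 0, 0, 1], [0, 0, 0, 0, 0, 0, 1]],
  ],
)

```text
time_s: 7.95
ee_pos: [486.0, -101.6, 251.1]
ee_rot: [-179.9, 31.2, -4.3]
force: [0.3, 0.5, -2.5]
gripper_width: 31.8
gripper_force: 45.0
```

```bash
python3 - <<'E'
from h import *
st=env.state(); print(st["qpos"].round(1))
dot=np.array([614,-112,97.]); p,R=press(dot,-4.3,37,110); plan(p,R)
c=cam("wrist",st); im,d=optics.grab_frame("wrist"); np.save("w2.npy",d)
ov=im[...,::-1].copy()
for o in("meter_mouth","wide_dot"):
    for r in optics.place_of("wrist",o):
        u,v=np.round(r["at"]).astype(int); print(o,r["conf"],u,v,cloud(c,[r["at"]],[d[v,u]]).round(1)); cv2.circle(ov,(u,v),2,(0,0,255),-1)
cv2.imwrite("pics/w2.png",ov)
E
```

```text
[-10.9  27.3  77.   -3.5 106.7  83.3]
rows 1 each [-0.0014 -0.0026  0.0004 -0.0024 -0.0036  0.0146] total [-0.13 -0.23  0.04] [-0.5 -0.7  2.9]
meter_mouth 0.71 260 82 [[ 555.6 -109.6  196.4]]
wide_dot 0.92 380 223 [[ 563.3 -143.9  311.2]]
wide_dot 0.74 70 220 [[270.5 239.2  45.9]]
```

View pics/w2.png

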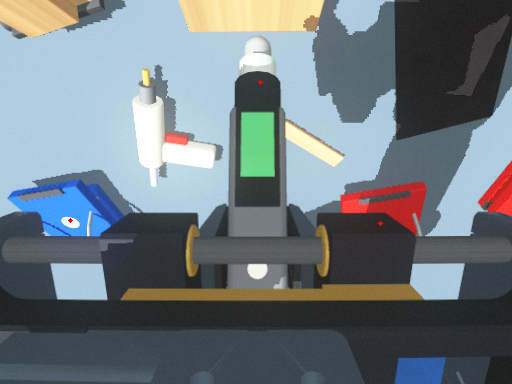

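The wrist view shows the meter held straight in the grip: mouth at (260,82), nose tip at (258,40). The board is out of view. I'll measure the meter in the tool frame from this depth, and the dot by colour in the two initial fixed-camera images.

```bash
python3 - <<'E'
from h import *
p0,R0=cur(); c=cam("wrist"); d=np.load("w2.npy")
def pts(r0,r1,c0,c1):
    v,u=np.mgrid[r0:r1,c0:c1]; u=u.ravel();v=v.ravel(); k=d[v,u]>0
    return (cloud(c,np.c_[u,v][k],d[v,u][k])-p0)@R0   # tool frame
T=pts(115,205,240,277); m=np.median(T,0); T=T[abs(T[:,0]*0+ (T-m)@np.linalg.svd(T-m)[2][2])<4]; m=T.mean(0); n=np.linalg.svd(T-m)[2][2]
print("top plane in tool: n",n.round(3),"lean a",np.degrees(np.arctan2(abs(n[0]),abs(n[2]))).round(2),"roll",np.degrees(n[1]).round(2))
n*=-np.sign(n[2]); xm=np.array([-n[2],0,n[0]]); xm/=np.linalg.norm(xm)
G=np.array([0,0,-18.8])
B=pts(30,210,228,290); h=(B-m)@n; s=abs(h)<4; q=((B-G)@xm)[s]; y=B[s][:,1]
print("top height over grasp",((m-G)@n).round(1),"front edge of body x",np.percentile(q,[98,99.5]).round(1))
for lo,hi in((-10,20),(20,45)):
    k=(q>lo)&(q<hi); print("y edges",np.percentile(y[k],[2,50,98]).round(1))
k=(h>-44)&(h<3); qq=((B-G)@xm)[k]; print("tip",np.percentile(qq,[98,99,99.7,100]).round(1))
N=pts(36,70,245,272); k=((N-m)@n>-44); N=N[k]; print("nose y",np.median(N[:,1]).round(1), "mouth tool", ((np.array([555.6,-109.6,196.4])-p0)@R0).round(1))
rays=[]
for nme,(u0,v0) in (("scene",(233,222)),("side",(310,189))):
    im=cv2.imread(f"pics/{nme}0.png"); hs=cv2.cvtColor(im,cv2.COLOR_BGR2HSV).astype(int)
    W=np.zeros(im.shape[:2],np.uint8); W[v0-14:v0+15,u0-14:u0+15]=((hs[...,1]<45)&(hs[...,2]>165))[v0-14:v0+15,u0-14:u0+15]
    nn,lab,stt,cen=cv2.connectedComponentsWithStats(W); i=1+np.argmax(stt[1:,4]); print(nme,cen[i].round(1),stt[i])
    cc=cam(nme); a=cloud(cc,[cen[i]],[1.])[0]; b=cloud(cc,[cen[i]],[1000.])[0]; rays.append((a,(b-a)/np.linalg.norm(b-a)))
    dd=np.load(f"{nme}0.npy"); M=maskcloud(cc,lab==i,dd); print(" depth median",np.median(M,0).round(1))
M=sum(np.eye(3)-np.outer(r,r) for _,r in rays); x=np.linalg.solve(M,sum((np.eye(3)-np.outer(r,r))@a for a,r in rays)); print("triangulated",x.round(1),[np.linalg.norm((x-a)-((x-a)@r)*r).round(2) for a,r in rays])
E
```

```text
top plane in tool: n [ 0.361  0.001 -0.933] lean a 21.13 roll 0.07
top height over grasp 13.6 front edge of body x [73.3 74.2]
y edges [-13.4   1.1  16. ]
y edges [-13.1   1.6  15.8]
tip [123.  125.7 128.1 130.5]
nose y 1.7 mouth tool [90.   3.9 12.7]
scene [235.7 222.6] [231 220  11   6  52]
 depth median [ 612.4 -107.    93.7]
side [308.6 188.4] [305 186   8   6  30]
 depth median [ 612.  -107.    94.5]
triangulated [ 612.7 -106.2   94.5] [np.float64(0.54), np.float64(0.54)]
```

```bash
sed -i 's/^MG=.*/MG=[99.,-9.]/' h.py; python3 - <<'E'
from h import *
dot=np.array([612.5,-105.5,94.5])
p,R=press(dot,-4.3,37,45); print(p.round(1)); plan(p,R,vmax=20); p2,_=press(dot,-4.3,37,44); print("1mm in:",((p2-p)/200).round(5))
E
```

```text
[523.6 -98.8 198.8]
rows 4 each [-0.0002 -0.     -0.0003  0.0477  0.0022 -0.0686] total [-0.07 -0.   -0.09] [ 38.1   1.8 -54.9]
1mm in: [ 0.003   -0.00023 -0.00399]
```

send_rows(
  targets=[
    [[0, 0, 0, 0.048, 0.0022, -0.069, 1], [0, 0, 0, 0.048, 0.0022, -0.069, 1], [0, 0, 0, 0.048, 0.0022, -0.069, 1], [0, 0, 0, 0.046, 0.0022, -0.067, 1], [0, 0, 0, 0, 0, 0, 1], [0, 0, 0, 0, 0, 0, 1], [0, 0, 0, 0, 0, 0, 1]],
  ],
)

```text
time_s: 8.8
ee_pos: [523.9, -99.8, 199.1]
ee_rot: [-180.0, 31.0, -4.3]
force: [-0.4, 0.6, -2.9]
gripper_width: 31.6
gripper_force: 45.0
```

send_rows(
  targets=[
    [[0, 0, 0, 0.006, -0.0005, -0.008, 1], [0, 0, 0, 0.006, -0.0005, -0.008, 1], [0, 0, 0, 0.006, -0.0005, -0.008, 1], [0, 0, 0, 0.006, -0.0005, -0.008, 1], [0, 0, 0, 0, 0, 0, 1], [0, 0, 0, 0, 0, 0, 1]],
  ],
)

```text
time_s: 9.4
ee_pos: [528.6, -100.1, 192.3]
ee_rot: [-179.9, 31.1, -4.3]
force: [-0.8, 0.6, -3.3]
gripper_width: 32.3
gripper_force: 45.0
```

```bash
python3 - <<'E'
from h import *
n=np.array([-.6,.045,.8])
for k in range(2):
    for i in range(8):
        s=env.state()
        im,d=optics.grab_frame(("scene","side")[k]) if i==0 else (im,d)
    print(s["force"].round(2),(s["force"]@n).round(2),s["ee_pos"].round(1),s["time_s"])
    u,v=((233,222),(310,189))[k]
    cv2.imwrite(f"pics/c{k}.png",cv2.resize(im[v-80:v+40,u-80:u+80,::-1],None,fx=2.5,fy=2.5,interpolation=cv2.INTER_CUBIC))
cv2.imwrite("pics/c.png",np.hstack([cv2.imread("pics/c0.png"),cv2.imread("pics/c1.png")]))
dot=np.array([612.5,-105.5,94.5]); p,R=press(dot,-4.3,37,37); plan(p,R)
E
```

```text
[ 0.52 -0.11 -3.21] -2.88 [ 528.6 -100.2  192.3] 9.45
[ 0.27  0.52 -2.49] -2.13 [ 528.6 -100.2  192.4] 9.5
rows 1 each [-0.0005 -0.0004 -0.0002 -0.0012  0.0049  0.0003] total [-0.05 -0.03 -0.02] [-0.2  1.   0.1]
```

View pics/c.png

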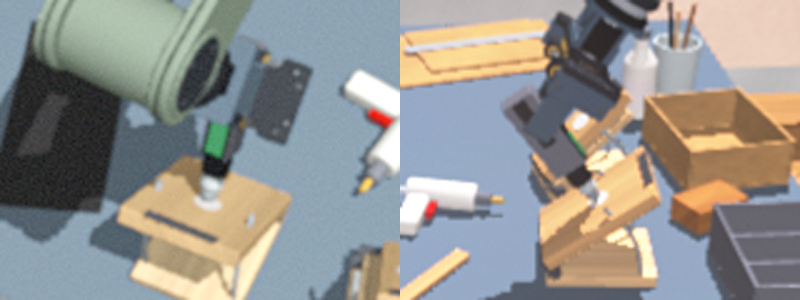

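Both views show the nose just above the dot, square to the board. I'll advance slowly.

send_rows(
  targets=[
    [[0, 0, 0, 0.003, 0.004, -0.004, 1], [0, 0, 0, 0.003, 0, -0.004, 1], [0, 0, 0, 0.003, 0, -0.004, 1], [0, 0, 0, 0.003, 0, -0.004, 1], [0, 0, 0, 0.003, -0.001, -0.004, 1], [0, 0, 0, 0, 0, 0, 1], [0, 0, 0, 0, 0, 0, 1]],
  ],
)

```text
time_s: 10.2
ee_pos: [531.5, -99.5, 188.6]
ee_rot: [-179.9, 31.1, -4.2]
force: [-1.0, 0.4, 0.0]
gripper_width: 31.7
gripper_force: 45.0
```

send_rows(
  targets=[
    [[0, 0, 0, 0.003, 0, -0.004, 1], [0, 0, 0, 0.003, 0, -0.004, 1], [0, 0, 0, 0, 0, 0, 1], [0, 0, 0, 0, 0, 0, 1]],
  ],
)

```text
time_s: 10.6
ee_pos: [532.7, -99.6, 186.9]
ee_rot: [-179.9, 31.1, -4.3]
force: [-2.0, 0.4, 0.7]
gripper_width: 31.6
gripper_force: 45.0
```

send_rows(
  targets=[
    [[0, 0, 0, 0, 0, 0, 1]],
  ],
)

```text
time_s: 10.7
ee_pos: [532.7, -99.5, 186.9]
ee_rot: [-179.9, 31.1, -4.3]
force: [-2.2, 1.0, 0.5]
gripper_width: 32.2
gripper_force: 45.0
```

Contact force is about 4 N, so the nose is about half in. Hold for over 2 s.

send_rows(
  targets=[
    [[0, 0, 0, 0, 0, 0, 1], [0, 0, 0, 0, 0, 0, 1], [0, 0, 0, 0, 0, 0, 1], [0, 0, 0, 0, 0, 0, 1], [0, 0, 0, 0, 0, 0, 1], [0, 0, 0, 0, 0, 0, 1], [0, 0, 0, 0, 0, 0, 1], [0, 0, 0, 0, 0, 0, 1], [0, 0, 0, 0, 0, 0, 1], [0, 0, 0, 0, 0, 0, 1], [0, 0, 0, 0, 0, 0, 1], [0, 0, 0, 0, 0, 0, 1]],
  ],
)

```text
time_s: 11.9
ee_pos: [532.8, -99.5, 186.7]
ee_rot: [-179.9, 31.0, -4.3]
force: [-1.2, 0.3, 0.9]
gripper_width: 31.7
gripper_force: 45.0
```

send_rows(
  targets=[
    [[0, 0, 0, 0, 0, 0, 1], [0, 0, 0, 0, 0, 0, 1], [0, 0, 0, 0, 0, 0, 1], [0, 0, 0, 0, 0, 0, 1], [0, 0, 0, 0, 0, 0, 1], [0, 0, 0, 0, 0, 0, 1], [0, 0, 0, 0, 0, 0, 1], [0, 0, 0, 0, 0, 0, 1], [0, 0, 0, 0, 0, 0, 1], [0, 0, 0, 0, 0, 0, 1], [0, 0, 0, 0, 0, 0, 1], [0, 0, 0, 0, 0, 0, 1]],
  ],
)

```text
time_s: 13.1
ee_pos: [532.8, -99.6, 186.7]
ee_rot: [-179.9, 31.0, -4.2]
force: [-3.2, 0.9, 1.4]
gripper_width: 31.6
gripper_force: 45.0
```

```bash
python3 - <<'E'
from h import *
d=np.load("w2.npy"); c=cam("side"); im,dd=optics.grab_frame("side"); cv2.imwrite("pics/s3.png",im[...,::-1])
p0,R0=cur(); s=env.state(); print(s["force"],s["ee_pos"],s["time_s"])
# panel shift check: right part of board face in side view
P=cloud(c,[[330,180]],[dd[180,330]]),cloud(c,[[330,180]],[np.load("side0.npy")[180,330]]); print(np.round(P,1))
# mat centre: scene (initial image)
im=cv2.imread("pics/scene0.png"); cc=cam("scene"); d0=np.load("scene0.npy")
M=((im.max(2)<60)).astype(np.uint8); M=cv2.morphologyEx(M,cv2.MORPH_OPEN,np.ones((3,3))); n,lab,st,ce=cv2.connectedComponentsWithStats(M); i=lab[189,176]; 
Q=maskcloud(cc,lab==i,d0); r=cv2.minAreaRect(Q[:,:2].astype(np.float32)); print("mat",r,Q.mean(0).round(1))
v,u=np.nonzero(lab==i); a=cloud(cc,np.c_[u,v],np.ones(len(u))); b=cloud(cc,np.c_[u,v],np.full(len(u),1000.)); X=a+(b-a)*((4-a[:,2])/(b[:,2]-a[:,2]))[:,None]; print("mat via z=4",cv2.minAreaRect(X[:,:2].astype(np.float32)),X.mean(0).round(1))
# place pose above
R=Rtool(15,22); 
E
```

```text
[-2.54587116  0.92268383  0.90109789] [532.83049906 -99.55363353 186.70738471] 13.15
[[[ 670.1 -141.9  142.4]]

 [[ 669.8 -143.2  143.1]]]
mat ((-165.32342529296875, -308.524169921875), (2479.008056640625, 2827.760498046875), 25.46440315246582) [ 334.  -194.9 -103.1]
mat via z=4 ((278.7406311035156, -183.7335205078125), (1443.29443359375, 2040.3514404296875), 19.507314682006836) [ 402.8 -132.5    4. ]
```

```bash
python3 - <<'E'
from h import *
p0,R0=cur(); n=np.array([-.6,.045,.8]); p1=p0+90*n
R=Rtool(15,22); xm=np.array([np.cos(np.radians(15)),np.sin(np.radians(15)),0])
g=np.array([511,-329,0])-14*xm; p=g+R[:,2]*18.8; p[2]=120; print("retract",(90*n/200).round(3),"target",p.round(1)); plan(p,R,p1,R0,wmax=6)
E
```

```text
retract [-0.27  0.02  0.36] target [ 504.3 -330.8  120. ]
rows 10 each [ 0.0055 -0.0589  0.0198  0.0127 -0.1176 -0.0694] total [  4.94 -53.05  17.85] [  25.4 -235.3 -138.7]
```

send_rows(
  targets=[
    [[0, 0, 0, -0.03, 0.002, 0.04, 1], [0, 0, 0, -0.06, 0.005, 0.08, 1], [0, 0, 0, -0.09, 0.006, 0.12, 1], [0, 0, 0, -0.09, 0.007, 0.12, 1], [0, 0, 0, 0, 0, 0, 1]],
  ],
)

```text
time_s: 13.65
ee_pos: [478.1, -95.7, 263.1]
ee_rot: [180.0, 30.6, -4.3]
force: [0.6, -0.7, -2.1]
gripper_width: 31.7
gripper_force: 45.0
```

send_rows(
  targets=[
    [[0.0055, -0.0589, 0.0198, 0.0127, -0.118, 0, 1], [0.0055, -0.0589, 0.0198, 0.0127, -0.118, 0, 1], [0.0055, -0.0589, 0.0198, 0.0127, -0.118, 0, 1], [0.0055, -0.0589, 0.0198, 0.0127, -0.118, 0, 1], [0.0055, -0.0589, 0.0198, 0.0127, -0.118, 0, 1], [0.0055, -0.0589, 0.0198, 0.0127, -0.118, -0.139, 1], [0.0055, -0.0589, 0.0198, 0.0127, -0.118, -0.139, 1], [0.0055, -0.0589, 0.0198, 0.0127, -0.118, -0.139, 1], [0.0055, -0.0589, 0.0198, 0.0127, -0.118, -0.139, 1], [0.0055, -0.0589, 0.0198, 0.0127, -0.118, -0.139, 1], [0, 0, 0, 0, 0, 0, 1], [0, 0, 0, 0, 0, 0, 1]],
  ],
)

```text
time_s: 14.85
ee_pos: [503.2, -330.2, 120.1]
ee_rot: [-179.7, -21.6, 14.7]
force: [0.6, -0.0, -3.3]
gripper_width: 31.8
gripper_force: 45.0
```

```bash
python3 - <<'E'
from h import *
s=env.state(); print(s["qpos"].round(1)); R=Rtool(15,22); plan(np.array([504.3,-330.8,17.5]),R)
c=cam("wrist",s); im,d=optics.grab_frame("wrist"); cs=cam("scene"); im2,d2=optics.grab_frame("scene")
ov=im[...,::-1].copy()
q=np.radians(15); ex=np.array([np.cos(q),np.sin(q)]); ey=np.array([-ex[1],ex[0]])
P=[np.r_[np.array([511,-329])+a*130*ex+b*65*ey,4] for a,b in((1,1),(1,-1),(-1,-1),(-1,1))]
o2=im2[...,::-1].copy()
cv2.polylines(ov,[proj(c,P).astype(np.int32)],True,(0,0,255),1); cv2.polylines(o2,[proj(cs,P).astype(np.int32)],True,(0,0,255),1)
cv2.imwrite("pics/m.png",np.hstack([ov[:, 50:450],cv2.resize(o2[115:265,90:246],(400,384))]))
E
```

```text
[-44.6  20.2 105.4  26.2  46.3  13.7]
rows 3 each [-0.0006 -0.0018  0.0007  0.0018 -0.0011 -0.171 ] total [-0.16 -0.48  0.19] [   1.1   -0.6 -102.6]
```

View pics/m.png

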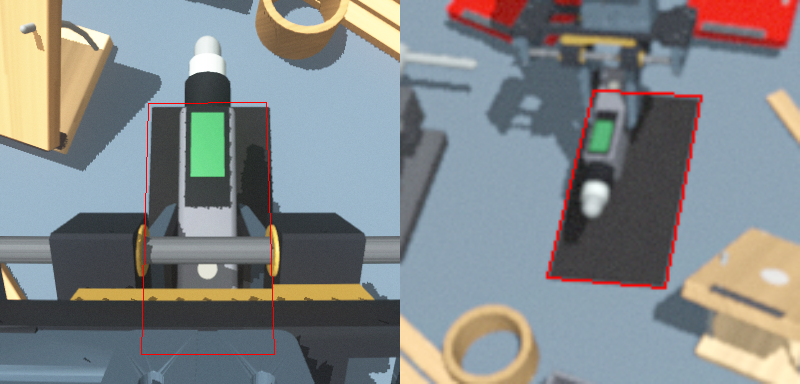

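The projected mat outline matches the real mat in both views. Now lower to just above it, then settle gently.

send_rows(
  targets=[
    [[-0.0006, -0.0018, 0.0007, 0.002, -0.001, -0.15, 1], [-0.0006, -0.0018, 0.0007, 0.002, -0.001, -0.15, 1], [-0.0006, -0.0018, 0.0007, 0.002, -0.001, -0.12, 1], [0, 0, 0, 0, 0, -0.06, 1], [0, 0, 0, 0, 0, -0.01, 1], [0, 0, 0, 0, 0, 0, 1], [0, 0, 0, 0, 0, 0, 1]],
  ],
)

```text
time_s: 15.65
ee_pos: [506.7, -331.3, 24.9]
ee_rot: [179.7, -22.2, 15.3]
force: [-0.8, -0.7, -1.9]
gripper_width: 32.1
gripper_force: 45.0
```

send_rows(
  targets=[
    [[0, 0, 0, 0, 0, -0.01, 1], [0, 0, 0, 0, 0, -0.01, 1], [0, 0, 0, 0, 0, 0, 1], [0, 0, 0, 0, 0, 0, 1]],
  ],
)

```text
time_s: 16.05
ee_pos: [505.5, -330.7, 19.3]
ee_rot: [179.8, -22.1, 15.2]
force: [1.0, 0.7, -3.2]
gripper_width: 31.6
gripper_force: 45.0
```

send_rows(
  targets=[
    [[0, 0, 0, 0, 0, -0.005, 1], [0, 0, 0, 0, 0, -0.005, 1], [0, 0, 0, 0, 0, 0, 1], [0, 0, 0, 0, 0, 0, 1]],
  ],
)

```text
time_s: 16.45
ee_pos: [505.5, -330.7, 17.6]
ee_rot: [179.8, -22.2, 15.2]
force: [-1.8, -0.1, 2.7]
gripper_width: 31.8
gripper_force: 45.0
```

Contact with the mat is made. Release and back out along the tool axis.

send_rows(
  targets=[
    [[0, 0, 0, 0, 0, 0, -1], [0, 0, 0, 0, 0, 0, -1], [0, 0, 0, 0, 0, 0, -1], [0, 0, 0, 0, 0, 0, -1], [0, 0, 0, 0, 0, 0, -1], [0, 0, 0, 0, 0, 0, -1], [0, 0, 0, 0, 0, 0, -1], [0, 0, 0, -0.018, -0.005, 0.046, -1], [0, 0, 0, -0.036, -0.01, 0.093, -1], [0, 0, 0, -0.054, -0.015, 0.139, -1], [0, 0, 0, -0.054, -0.015, 0.139, -1], [0, 0, 0, -0.054, -0.015, 0.139, -1]],
  ],
)

```text
time_s: 17.65
ee_pos: [461.5, -342.7, 130.0]
ee_rot: [179.8, -22.1, 15.2]
force: [0.3, 0.2, 0.8]
gripper_width: 91.4
gripper_force: 0.0
```

send_rows(
  targets=[
    [[0, 0, 0, 0, 0, 0, -1], [0, 0, 0, 0, 0, 0, -1], [0, 0, 0, 0, 0, 0, -1]],
  ],
)

```text
time_s: 17.95
ee_pos: [461.8, -342.0, 127.4]
ee_rot: [179.9, -22.1, 15.1]
force: [0.3, 0.1, 0.0]
gripper_width: 91.0
gripper_force: 0.0
```

```bash
python3 - <<'E'
from h import *
s=env.state(); c=cam("wrist",s); im,d=optics.grab_frame("wrist")
v,u=np.mgrid[60:230,180:330]; u=u.ravel();v=v.ravel();k=d[v,u]>0; P=cloud(c,np.c_[u,v][k],d[v,u][k])
T=P[(P[:,2]>42)&(P[:,2]<55)]; m=np.median(T,0); print(np.percentile(T[:,2],[5,50,95]).round(1)); n=np.linalg.svd(T-T.mean(0),full_matrices=False)[2][2]; print(n.round(3)); print(cv2.minAreaRect(T[:,:2].astype(np.float32)))
for r in optics.place_of("wrist","meter_mouth"):
    a=cloud(c,[r["at"]],[1.])[0]; b=cloud(c,[r["at"]],[500.])[0]; print(r,a+(b-a)*(26-a[2])/(b[2]-a[2]))
cv2.imwrite("pics/e1.png",im[...,::-1])
cs=cam("side"); im2,dd=optics.grab_frame("side"); d0=np.load("side0.npy")
for q in((330,180),(308,188),(302,158)): print(cloud(cs,[q],[dd[q[1],q[0]]]).round(1),cloud(cs,[q],[d0[q[1],q[0]]]).round(1))
E
```

```text
[45.9 48.3 50.6]
[-0.018 -0.005  1.   ]
((527.7675170898438, -325.94329833984375), (134.17042541503906, 32.115482330322266), 15.084482192993164)
{'at': [256.5, 96.7], 'conf': 0.66} [ 596.25457777 -305.8534969    26.        ]
[[ 670.5 -140.5  141.6]] [[ 669.8 -143.2  143.1]]
[[611.9 -97.7  91.4]] [[ 611.4 -100.2   92.8]]
[[620.5 103.6 102.3]] [[620.6 104.2 102. ]]
```

View pics/e1.png

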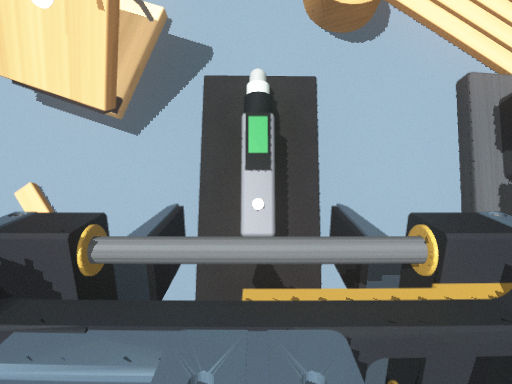

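The wrist view shows the meter flat on the mat, display up, centred across it and lined up with its length, with the gripper clear. Its origin is at about (514,-328), within about 4 mm of the mat's centre.

```bash
python3 -c "
from workcell import env
print(env.job_done())"
```

```text
the job is handed in; nothing more can be done
None
```

I pressed the meter on the wide board's dot at about 4 N (nose roughly half in) for over 2 s, then laid it flat, display up, mid-mat, released it and handed the job in at about 18 s; no verdict was returned.

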